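Locate a drawer front in the drilling jig

ROBOT

A 7-joint arm with a two-finger parallel gripper is mounted at the origin on the work surface. World frame = base frame: x ahead of the robot, y to its left, z up, the work surface at z = 0. Lengths are in m, angles in rad, forces in N, time in s.
With the tool pointing down it reaches from about 0.425 to 0.975 m from the base axis. Payload 16.7 kg.
Tool frame: the origin (TCP) lies midway between the tips of the shut fingers; the grasp point (between the pads) lies 19 mm behind it; z points along the fingers, y is the line along which they close (so a half turn about z gives the same grasp; the last joint's range is limited). The gripper opens to 85 mm and grips with 20 to 120 N. Pads are 22 mm wide; open, the fingers measure 114 mm over their backs; the gripper's body (76 mm by 85 mm) begins 54 mm behind the grasp point. The pads swing forward as they close: fully open they stand 13 mm farther back than shut.
Start: joints at [1.173, 0.426, 0.074, 1.606, -0.034, 1.111, -0.067], TCP at [0.166, -0.654, 0.231] pointing down, gripper open.
Joint ranges: [-2.85, 2.85], [-0.5, 2.14], [-1.23, 1.37], [0.21, 2.46], [-1.02, 4.16], [0.16, 2.05], [-2.73, 2.73]. Speed limits (rad/s): [1.89, 1.89, 2.39, 2.39, 3.01, 3.01, 3.01].

INTERFACE

Orientations are given as [roll, pitch, yaw] about the fixed x, y, z axes, in that order (R = Rz(yaw) Ry(pitch) Rx(roll)).
In Python, from plant import r gives the robot as it stands.
- The arm moves only by the shell command python3 -m handwheel 'ROWS' [FORCE]. ROWS is JSON, a list of rows, each a list of 5 numbers: the finger opening in cm, from 0 to 8.54, then the shift along the world's x, y, z in cm, then the turn about the world's z in degrees. A call has 1 to 20 rows; each row shifts and turns the commanded pose from where the row before left it; what a row does not reach is not made up. A row lasts 1/10 s, in which the tool goes at most 50 mm and 8.59 degrees, less where a joint would pass 70% of its speed; a pose out of reach is approached as far as the arm can. A call with a gripper value outside its range is refused whole. The fingers move at their own pace and stop on an object; FORCE is the grip in N (left out, the last holds). Time passes only in rows, so rows that do not move let the fingers close. It gives the time, the measured TCP pose, the force, the opening and the grip force at its end, in the units of the state.
- r.sense(): the state, without advancing time (a new reading comes with each control period).
- r.camera(name): name is "side" or "top"; returns the picture (384x512x3 uint8, red, green, blue); there is no depth.
- r.calibration(name): a dict with "vfov" (degrees; the focal length in pixels is half the picture's height over the tangent of half this angle, whatever the lens; pixels are square), "cx", "cy" (the principal point, pixels), "k1" (the pictures are not rectified: a ray, as slopes to the right and down, at radius r is drawn at 1 + k1 r^2 times it, then the intrinsics apply), "R" (3x3) and "t" (3): a world point X has camera coordinates R X + t. Camera axes: x right, y down, z forward; pixel columns grow to the right and rows downward; lengths in m; the calibration is good to about 2 mm. A picture is of the moment at which its call begins. calibration takes no time and is no camera call.
- r.hand_in(): hands the job in; it is judged then, once.
The state is a dict: "time_s": time; "q": joint angles; "joint_vel": joint speeds; "joint_torque": joint torques, N m; "tool_pos": TCP position; "tool_rot": TCP orientation; "force": force on the tool from outside, world axes, zero at the start; "wrist_torque": the same for the moment, N m; "width": opening from 0.0 (shut) to 1.0 (fully open); "grasp_force": force on a finger pad.
Only numpy, scipy, OpenCV 4.12 (cv2) and the standard library are available. Lean on these libraries where they do the work, as an engineer would, in place of code of your own. Each camera call takes 0.05 s, during which the arm holds its last target. There are 200 camera calls.

TASK

Lift the drawer front by its knob and lay it gently, flat and lengthwise, on the drilling jig's bed, clear of the dowels and the end stop. Then push it with gentle pressure (never hard enough to chip its edge) against both dowels at once and, keeping it pressed against both, slide it along them until it also bears on the end stop. Let go and leave it there fully home on all three points, and do not disturb the other things on the bench.

Things in the scene. Friction and masses are not known exactly. Their poses are not given: they have to be found in the camera images.
- knob (a point): Middle of the head of the drawer front's steel knob, the place to grip: an upright cylinder 28 mm across and 22 mm tall on a stem 14 mm across and 13 mm tall, in the centre of the board's upper face. This point is 24 mm above that face and 42 mm above the board's underside. x runs along the board's length, y its width, z up.
- front: The drawer front: white board, black edges, 200 (x) x 130 (y) x 18 mm, 0.3 to 0.5 kg, the same either way round, on a cardboard pad 12 mm thick. Origin: centre of its underside. Its edge chips above about 10 N on any dowel or the stop, or if set on the jig with over 50 N; a push of 5 to 7 N beyond friction seats it. It slides on the bed with 1 to 4 N of friction (1 to 2 N more along the dowels).
- jig: Drilling jig fixed to the bench: plywood bed 280 (x) x 190 (y) x 20 mm, origin at the centre of its underside. Dowels stand along its +y side, the end stop at its +x end. With the board home on all three, its length lies along x and its knob axis is at x = 0, y = +4 mm in this frame; 15 mm short of both it is clear of them.
- dowel_a: Upright polished (slippery) steel dowel 12 mm across, standing 30 mm above the bed, rigid; origin at its foot centre on the bed's top, at x = -65 mm, y = +75 mm of the jig. The board's long edge goes against it.
- dowel_b: The second, identical dowel, at x = +65 mm, y = +75 mm of the jig.
- end_stop: Dark steel block with a rounded upright nose, rigid, 20 mm wide and 30 mm above the bed; origin at the nose's tip, level with the bed's top, at x = +100 mm, y = -45 mm of the jig. The board's short edge goes against the nose.
- tape: Bystander, not to be disturbed: roll of tape lying flat, 70 mm across, 24 mm tall; origin at its underside.
- bumper_tub: Bystander, not to be disturbed: small white tub, 44 mm across, 35 mm tall; origin at its underside.
- driver: Bystander, not to be disturbed: screwdriver lying down; origin at its underside.
- glue: Bystander, not to be disturbed: white glue bottle, 150 mm tall; origin at its underside.
- tape_measure: Bystander, not to be disturbed: black tape measure, 70 x 35 x 65 mm; origin at its underside.
- hinge: Bystander, not to be disturbed: loose cup hinge; origin at its underside.
- offcut: Bystander, not to be disturbed: small board offcut, 90 x 60 x 18 mm; origin at its underside.

How it is judged:
On the way, in this order (a step that is already met when the one before it is completed fails the run):
1. the front lies flat on the jig's bed, within 50 mm of home and at least 4 mm clear of the dowels and of the end stop (z of knob in the frame of jig between 0.058 and 0.065 m and angle between knob's own z axis and vertical below 0.03 rad and x of knob in the frame of jig between -0.05 and -0.004 m and y of knob in the frame of jig between -0.046 and 0 m), for 0.1 s.
2. it is pressed on both dowels at once (more than 1 N on each), lying flat, still short of the end stop (z of knob in the frame of jig between 0.058 and 0.065 m and angle between knob's own z axis and vertical below 0.03 rad and contact force between front and dowel_a above 1 N and contact force between front and dowel_b above 1 N and x of knob in the frame of jig below -0.002 m), for 0.15 s.
3. still bearing on both dowels (more than 0.5 N each), it is pressed on the end stop (more than 3 N) (z of knob in the frame of jig between 0.058 and 0.065 m and angle between knob's own z axis and vertical below 0.03 rad and contact force between front and dowel_a above 0.5 N and contact force between front and dowel_b above 0.5 N and contact force between front and end_stop above 3 N), for 0.15 s.
At the end, for the whole second after the job is handed in: The drawer front lies flat on the bed, released and at rest, home within 2 mm on the dowels and on the end stop and square to the jig within 1 degree (z of knob in the frame of jig between 0.058 and 0.065 m and angle between knob's own z axis and vertical below 0.03 rad and angle between the x axis of knob and the x axis of jig, either way round below 0.018 rad and x of knob in the frame of jig between -0.002 and 0.003 m and y of knob in the frame of jig between 0.002 and 0.007 m and linear speed of front below 0.01 m/s and contact force between front and the fingers below 0.1 N); the robot touches nothing.
It fails at once if more than 10 N between the front and any one dowel or the end stop (contact force between front and dowel_a above 10 N or contact force between front and dowel_b above 10 N or contact force between front and end_stop above 10 N).
It fails at once if the front lands on or is pressed on the jig with more than 50 N (contact force between front and jig above 50 N).
It fails at once if a bystander is moved more than 20 mm (distance of any of tape, bumper_tub, driver, glue, tape_measure, hinge, offcut from where it was at the start of the episode above 0.02 m).
It also fails if it takes over 72 s, if anything falls off the work surface, if the arm or the gripper's body presses on something with over 40 N, if the wrist force passes 120 N, or if a joint passes its speed limit or range.

## Working session

There is one attempt and no reset: what is moved stays moved. The work goes in short steps, Python scripts to look and compute and a shell command to move; the robot and the scene stay as the last step left them, time stands still between calls to the robot, and variables do not carry over. Pictures are saved under pics/ and viewed, at most 10 in all, crops included, and the job is handed in when it is done.

```bash
ls; mkdir -p pics; python3 - <<'E'
from plant import r
import cv2
for n in("top","side"):
    cv2.imwrite(f"pics/{n}0.png",cv2.resize(r.camera(n)[:,:,::-1],(800,600),interpolation=cv2.INTER_CUBIC)); print(n,r.calibration(n))
s=r.sense();print({k:s[k] for k in("time_s","tool_pos","tool_rot","force","width")})
E
```

```text
pics
top {'vfov': 42.40533684780799, 'cx': 255.0071320946477, 'cy': 194.14034235382937, 'k1': -0.10026783795387366, 'R': array([[ 0.08021875, -0.9967764 ,  0.00132668],
       [-0.97698991, -0.07889012, -0.19815918],
       [ 0.19762505,  0.01459993, -0.98016896]]), 't': array([-0.01312189,  0.55668192,  1.58320019])}
side {'vfov': 57.98841391253928, 'cx': 257.4580793123752, 'cy': 194.8270312780605, 'k1': -0.04945413606602219, 'R': array([[-0.99492875, -0.09844278,  0.02063494],
       [-0.07363872,  0.5731727 , -0.81611911],
       [ 0.06851365, -0.8134999 , -0.57751519]]), 't': array([0.56757815, 0.0935347 , 1.15565978])}
{'time_s': 0.1, 'tool_pos': array([ 0.16610371, -0.65386025,  0.23070141]), 'tool_rot': array([-3.14043009e+00,  6.50708680e-05,  2.48802949e-01]), 'force': array([-0.50378674,  0.2167685 ,  0.48125351]), 'width': 0.9981364020452433}
```

View pics/top0.png

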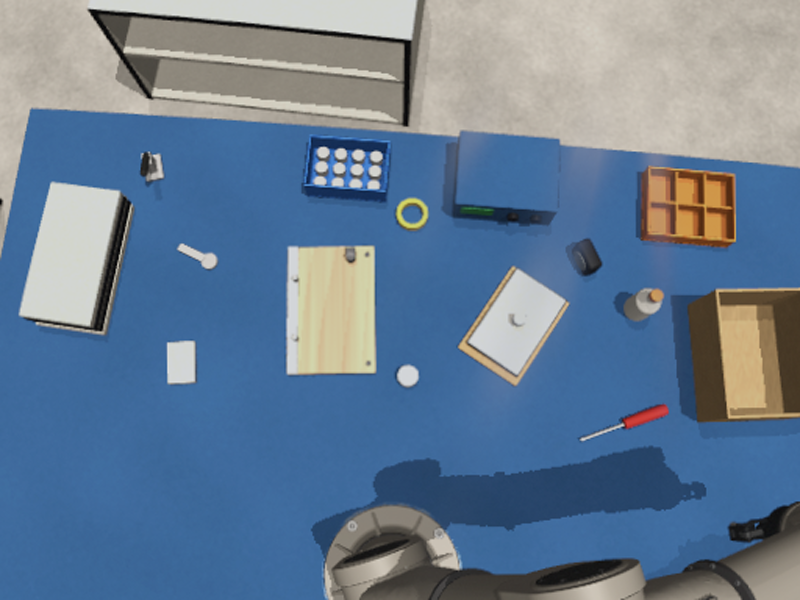

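View pics/side0.png

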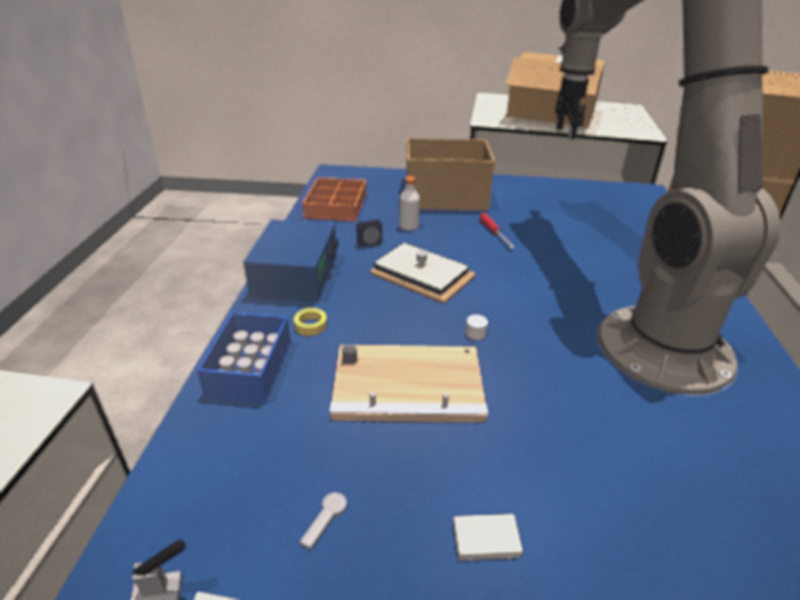

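The top view shows the jig (corners near (289,246), (375,246), (375,373), (288,373)) with its dowels on the left (world +y) and the stop at the far end (+x). The board sits on its pad around (518,320), rotated about 35°. The side view shows the dowels at about (373,399) and (445,399), and the knob at about (421,259). I'll zoom in next to get accurate points.

```bash
cat > h.py <<'E'
import numpy as np, cv2
from plant import r
def rays(n):
    c=r.calibration(n); f=192/np.tan(np.radians(c["vfov"])/2); return c,f
def proj(n,X):
    c,f=rays(n); P=np.atleast_2d(X)@c["R"].T+c["t"]; s=P[:,:2]/P[:,2:]; s=s*(1+c["k1"]*(s**2).sum(1,keepdims=True)); return s*f+[c["cx"],c["cy"]]
def at_z(n,uv,z):
    c,f=rays(n); d=(np.atleast_2d(uv)-[c["cx"],c["cy"]])/f; s=d.copy()
    for _ in range(20): s=d/(1+c["k1"]*(s**2).sum(1,keepdims=True))
    D=np.c_[s,np.ones(len(s))]@c["R"]; o=-c["R"].T@c["t"]
    return o+D*((z-o[2])/D[:,2])[:,None]
def crop(im,x,y,w,h,k): # pixel (x+u/k-.5+.5/k)
    return cv2.resize(im[y:y+h,x:x+w,::-1],None,fx=k,fy=k,interpolation=cv2.INTER_CUBIC)
E
python3 - <<'E'
from h import *
t=r.camera("top"); s=r.camera("side"); np.save("t0.npy",t); np.save("s0.npy",s)
a=crop(t,180,150,66,97,6); b=crop(t,290,165,78,85,5)
o=np.zeros((600,800,3),np.uint8); o[:582,:396]=a; o[:425,400:790]=b; cv2.imwrite("pics/z1.png",o)
a=crop(s,205,212,115,60,6); b=crop(s,233,150,78,45,5)
o=np.zeros((600,800,3),np.uint8); o[:360,:690]=a; o[365:590,:390]=b; cv2.imwrite("pics/z2.png",o)
E
```

```text
(no output)
```

View pics/z1.png

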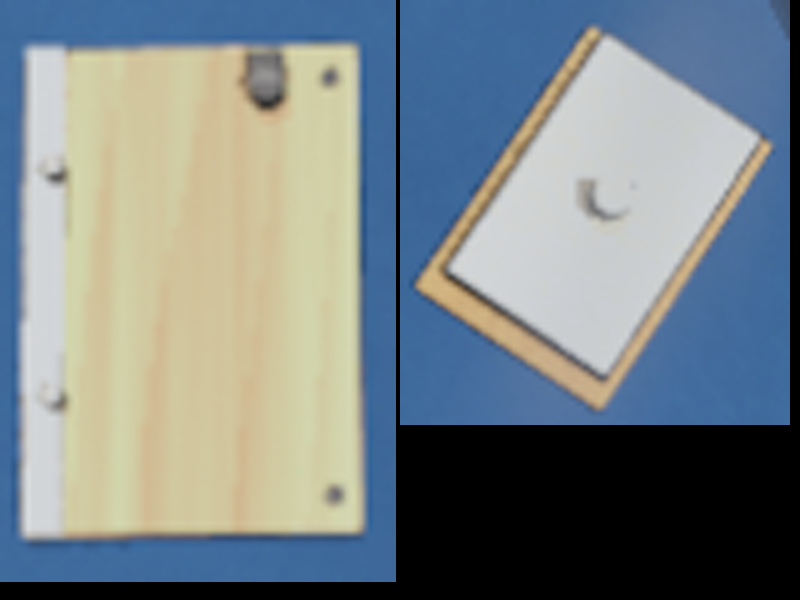

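View pics/z2.png

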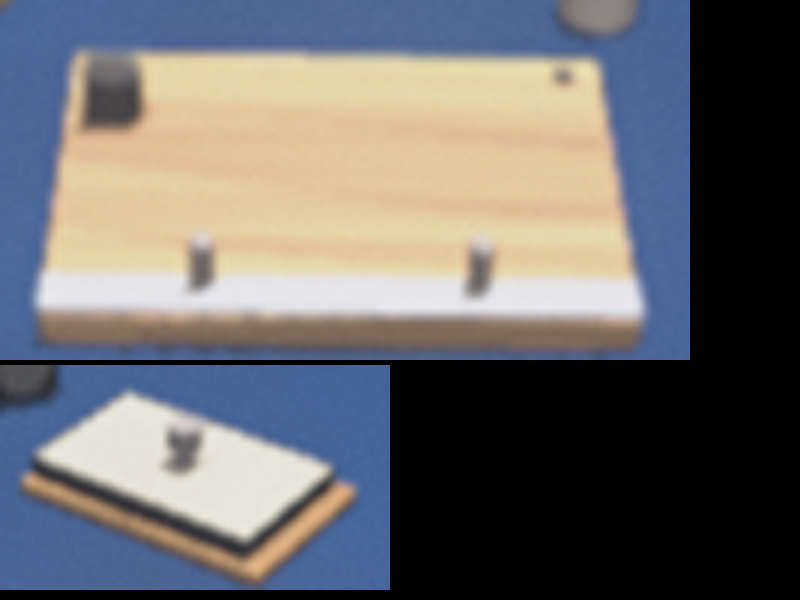

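Zooming in gives clear corners. In z1 the jig corners are (27,45), (357,45), (363,532), (22,534), and the board corners are (605,33), (763,138), (605,372), (447,267). In z2 the same features show up, along with the dowel tops at (202,240) and (481,242).

```bash
cat > fit.py <<'E'
from h import *
from scipy.optimize import least_squares
def px(p,x,y,k,ox=0,oy=0): return np.array([x,y])+(np.array(p,float)-[ox,oy]+.5)/k-.5
def fit(obs,x0):
    def W(p,M): c,s=np.cos(p[2]),np.sin(p[2]); M=np.array(M,float); return np.c_[p[0]+c*M[:,0]-s*M[:,1],p[1]+s*M[:,0]+c*M[:,1],M[:,2]]
    f=lambda p:np.concatenate([(proj(n,W(p,M))-uv).ravel() for n,uv,M in obs])
    q=least_squares(f,x0,loss='soft_l1'); return q.x,f(q.x)
E
python3 - <<'E'
from fit import *
J=[(.14,.095,.02),(.14,-.095,.02),(-.14,-.095,.02),(-.14,.095,.02),(.065,.075,.05),(-.065,.075,.05)]
jt=("top",px([(27,45),(357,45),(363,532),(22,534),(49,161),(49,388)],180,150,6),J)
js=("side",px([(37,308),(78,52),(598,60),(643,316),(202,240),(481,242)],205,212,6),J)
B=[(.1,.065,.03),(.1,-.065,.03),(-.1,-.065,.03),(-.1,.065,.03)]
bt=("top",px([(605,33),(763,138),(605,372),(447,267)],290,165,5,400),B)
bs=("side",px([(36,458),(130,392),(333,468),(247,540)],233,150,5,0,365),B)
for nm,a,b,x0 in(("jig",jt,js,[.65,.1,0]),("front",bt,bs,[.6,-.3,-.6])):
    for o in([a],[b],[a,b]):
        p,e=fit(o,x0); print(nm,p.round(4),np.degrees(p[2]).round(2),e.round(1))
# other items
for n,uv,z in(("tub",(407,376),.035),("tape",(412,214),.024),("glue",(640,305),.1),("measure",(586,257),.065)):
    print(n,at_z("top",np.array([uv])/1.5625,z).round(3))
print("knob side", at_z("side",px([(184,422)],233,150,5,0,365),.065).round(4), at_z("side",px([(182,470)],233,150,5,0,365),.03).round(4))
E
```

```text
jig [0.5416 0.1785 0.0937] 5.37 [-0.   0.3  0.1 -0.4 -0.3 -0.4 -0.4 -0.1  0.6  0.1  0.1  0.5]
jig [0.5425 0.1759 0.0976] 5.59 [ 0.2  0.5 -0.2 -0.3 -0.  -0.2 -0.2  0.7 -0.1 -0.6  0.2 -0.2]
jig [0.5421 0.1776 0.0953] 5.46 [ 0.2  0.3  0.3 -0.6  0.  -0.6 -0.1 -0.1  0.9 -0.   0.4  0.5  0.1  0.9
 -0.1 -0.1  0.2  0.2 -0.1  1.2 -0.1 -0.2  0.3  0.3]
front [ 0.5449 -0.2244 -0.5271] -30.2 [ 0.1 -0.8  0.6 -0.4  0.   1.3 -0.9  0.2]
front [ 0.5461 -0.2278 -0.5248] -30.07 [-0.6 -0.5 -0.2  0.1  0.7  0.   0.1  0.2]
front [ 0.5455 -0.225  -0.5262] -30.15 [ 0.3 -0.9  0.7 -0.6  0.3  1.1 -0.6  0.  -0.5 -0.2 -0.1  0.4  0.8  0.4
  0.2  0.6]
tub [[0.406 0.001 0.035]]
tape [[0.766 0.018 0.024]]
glue [[ 0.584 -0.47   0.1  ]]
measure [[ 0.688 -0.362  0.065]]
knob side [[ 0.548  -0.2289  0.065 ]] [[ 0.5471 -0.215   0.03  ]]
```

```bash
python3 -m handwheel '[[8.5,1.5,1.7,0,2],[8.5,2.7,3.1,0,3.2],[8.5,2.7,3.1,0,3.2],[8.5,2.7,3.1,0,3.2],[8.5,2.7,3.1,0,3.2],[8.5,2.7,3.1,0,3.2],[8.5,2.7,3.1,0,3.2],[8.5,2.7,3.1,0,3.2],[8.5,2.7,3.1,0,3.2],[8.5,2.7,3.1,0,3.2],[8.5,2.7,3.1,0,3.2],[8.5,2.7,3.1,0,3.2],[8.5,2.7,2.9,-1,3.2],[8.5,2.7,2.7,-2,3.2],[8.5,1.3,1.4,-3,2],[8.5,0,0,-2,0],[8.5,0,0,0,0]]' 30
```

```text
time_s: 1.9
tool_pos: [0.5439, -0.2244, 0.1487]
tool_rot: [-3.137, 0.001, 1.047]
force: [0.5, 0.1, 0.7]
width: 0.996
grasp_force: 0.0
```

```bash
python3 -m handwheel '[[8.5,0.1,-0.1,-2.5,0],[8.5,0.1,-0.1,-3,0],[8.5,0,0,-2.5,0],[8.5,0,0,-1.5,0],[8.5,0,0,-0.9,0],[8.5,0,0,-0.4,0],[8.5,0,0,-0.4,0],[8.5,0,0,0,0],[8.5,0,0,0,0]]' && python3 - <<'E'
from h import *
t=r.camera("top"); s=r.camera("side")
o=np.zeros((600,800,3),np.uint8); o[:480,:400]=crop(t,280,160,100,120,4); o[:400,400:]=crop(s,220,110,100,100,4); cv2.imwrite("pics/g1.png",o)
E
```

```text
time_s: 2.8
tool_pos: [0.5475, -0.2283, 0.04]
tool_rot: [3.141, -0.0, 1.045]
force: [-0.2, 0.3, -0.1]
width: 0.994
grasp_force: 0.0
```

View pics/g1.png

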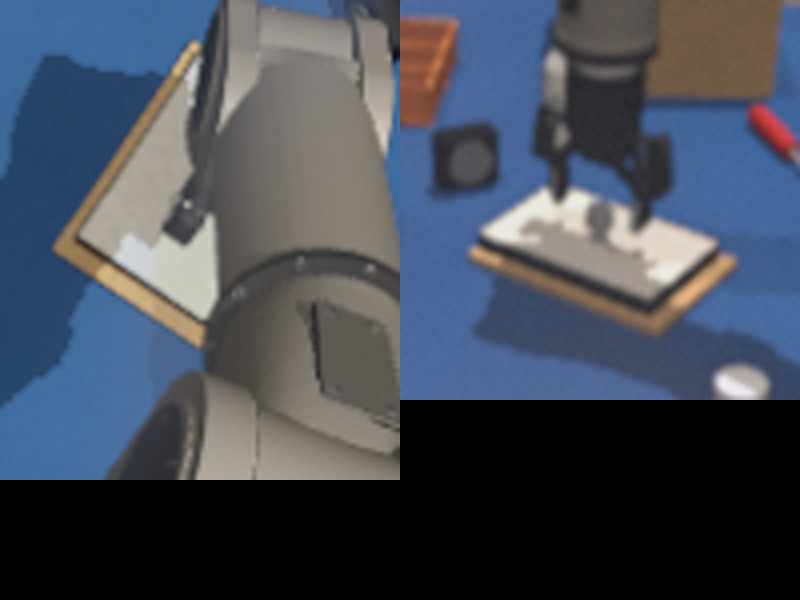

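The fingers straddle the knob along the board's length (knob at about (600,215), fingers at (560,180) and (640,215)). I'll lower slightly and close.

```bash
python3 -m handwheel '[[8.5,-0.1,0.1,-0.3,0],[2,0,0,0,0],[2,0,0,0,0],[2,0,0,0,0],[2,0,0,0,0],[2,0,0,0,0],[2,0,0,0,0],[2,0,0,0,0],[2,0,0,0,0]]' 40; python3 - <<'E'
from h import *
for i in range(3): s=r.sense();print(s["tool_pos"],s["force"],s["grasp_force"],s["time_s"]); r.camera("side")
E
```

```text
time_s: 3.8
tool_pos: [0.5463, -0.2272, 0.0364]
tool_rot: [3.141, -0.0, 1.045]
force: [-2.0, 1.1, 6.2]
width: 0.314
grasp_force: 39.3
[ 0.54627595 -0.22721497  0.03644514] [-1.99435128  1.12190074  6.22502418] 39.30993854999542 3.8
[ 0.54625502 -0.22724555  0.03645879] [-0.78488859  0.16841503  5.5511715 ] 39.31012988090515 3.85
[ 0.54629997 -0.22727382  0.03647852] [-0.73873519  0.87459634  5.61431172] 39.31001901626587 3.9
```

```bash
python3 -m handwheel '[[2,0,0,0.5,0],[2,0,0,1,0],[2,0,0,2,0],[2,0,0,2.5,0],[2,0,0,2.5,0],[2,0,0,1.5,0],[2,0,0,0.5,0],[2,0,0,0,0],[2,0,0,0,0]]'; python3 - <<'E'
from h import *
s=r.camera("side"); np.save("s1.npy",s); t=r.camera("top")
o=np.zeros((600,800,3),np.uint8); o[:480,:400]=crop(t,260,140,100,120,4); o[:400,400:]=crop(s,220,100,100,100,4); cv2.imwrite("pics/g2.png",o)
print(r.sense()["force"],r.sense()["wrist_torque"])
E
```

```text
time_s: 4.85
tool_pos: [0.5456, -0.2271, 0.1403]
tool_rot: [-3.14, 0.0, 1.045]
force: [0.8, -0.3, -2.9]
width: 0.315
grasp_force: 39.9
[ 0.42870895  0.55700471 -3.75460958] [-0.01921414 -0.01329884  0.05822608]
```

View pics/g2.png

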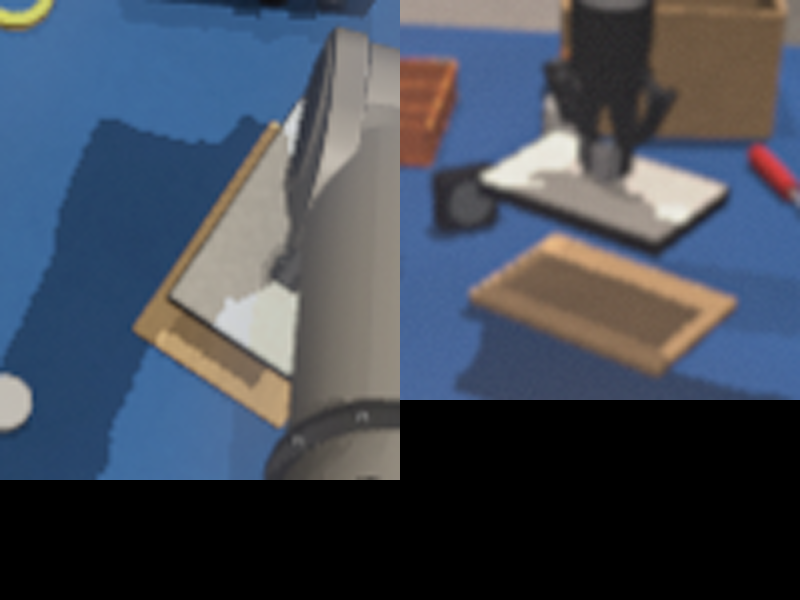

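The board is held level above the pad, with its top-face corners at (480,178), (567,132), (730,187) and (657,241) in g2. I'll fit its yaw in the hand.

```bash
python3 - <<'E'
from fit import *
z=.0303+.1403-.0365
B=[(.1,.065,z),(-.1,-.065,z),(-.1,.065,z)]
o=("side",px([(480,178),(730,187),(657,241)],220,100,4,400),B)
p,e=fit([o],[.54,-.22,-.53]);print(p.round(4),np.degrees(p[2]),e.round(1))
yaw=np.radians(5.46);R=np.array([[np.cos(yaw),-np.sin(yaw)],[np.sin(yaw),np.cos(yaw)]])
for d in((-.02,-.018),(0,.004)): print(R@d+[.5421,.1776], "delta from tool",R@d+[.5421,.1776]-[.5456,-.2271])
print("jig axes",R)
E
```

```text
[ 0.5458 -0.2283 -0.5258] -30.126014499017426 [-0.5 -0.3  0.3  0.1  0.2  0.1]
[0.52390346 0.15777865] delta from tool [-0.02169654  0.38487865]
[0.5417194  0.18158185] delta from tool [-0.0038806   0.40868185]
jig axes [[ 0.99546287 -0.09515081]
 [ 0.09515081  0.99546287]]
```

```bash
python3 -m handwheel '[[2,0,1,0,1],[2,-0.2,2,0,2],[2,-0.2,3,0,3],[2,-0.2,3,0,3],[2,-0.2,3,0,3],[2,-0.2,3,0,3],[2,-0.2,3,0,3],[2,-0.2,3,0,3],[2,-0.2,3,0,3],[2,-0.2,3,0,3],[2,-0.2,3,0,3],[2,-0.2,3,0,3],[2,0,2.5,0,3],[2,0,2,0,2],[2,0,1,0,0.6],[2,0,0,-1.5,0],[2,0,0,-1.5,0],[2,0,0,0,0],[2,0,0,0,0]]'; python3 - <<'E'
from h import *
s=r.camera("side"); np.save("s1.npy",s); t=r.camera("top")
o=np.zeros((600,800,3),np.uint8); o[:525,:]=crop(s,200,160,160,105,5); cv2.imwrite("pics/g3.png",o)
s=r.sense();print(s["tool_pos"],s["tool_rot"],s["force"],s["wrist_torque"])
E
```

```text
time_s: 6.85
tool_pos: [0.5238, 0.1567, 0.1104]
tool_rot: [-3.14, 0.0, 1.717]
force: [-0.3, 0.4, -2.8]
width: 0.312
grasp_force: 39.8
[0.52439784 0.1572714  0.11137461] [-3.14153348e+00  1.40637293e-05  1.71723262e+00] [ 0.49323065 -0.11944311 -2.9234137 ] [0.02696773 0.0035756  0.03273165]
```

View pics/g3.png

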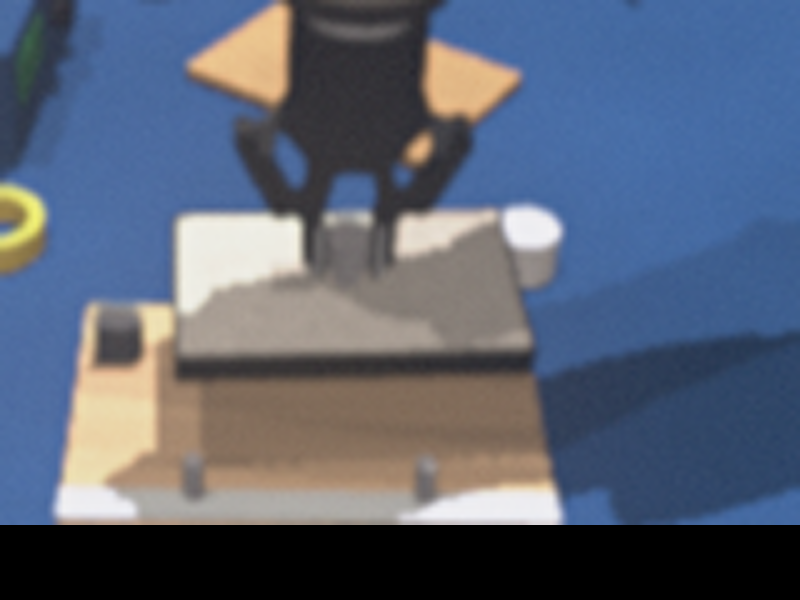

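```bash
python3 - <<'E'
from fit import *
z=.0303+.1109-.0365
B=[(.1,.065,z),(.1,-.065,z),(-.1,-.065,z),(-.1,.065,z)]
o=("side",px([(178,357),(175,212),(497,210),(533,352)],200,160,5),B)
p,e=fit([o],[.54,.16,.1]);print(p.round(4),np.degrees(p[2]),e.round(1))
E
python3 -m handwheel '[[2,0,0,-1,-1],[2,0,0,-1.5,-1],[2,0,0,-1.5,-0.9],[2,0,0,-1,0],[2,0,0,-0.6,0],[2,0,0,-0.3,0],[2,0,0,0,0],[2,0,0,0,0]]'
```

```text
[0.524  0.1571 0.1502] 8.604508454410725 [-1.  -0.1 -0.3  0.5  0.7 -0.   0.5 -0.5]
time_s: 7.75
tool_pos: [0.5244, 0.1579, 0.0527]
tool_rot: [3.141, -0.0, 1.668]
force: [-0.6, 0.2, -3.4]
width: 0.315
grasp_force: 40.0
```

```bash
python3 -m handwheel '[[2,0,0,-0.2,0],[2,0,0,-0.2,0],[2,0,0,-0.1,0],[2,0,0,-0.1,0],[2,0,0,0,0],[2,0,0,0,0]]'; python3 -m handwheel '[[2,0,0,-0.1,0],[2,0,0,0,0]]'; python3 -m handwheel '[[2,0,0,-0.1,0],[2,0,0,0,0]]'
```

```text
time_s: 8.35
tool_pos: [0.5242, 0.1578, 0.0463]
tool_rot: [-3.141, -0.0, 1.668]
force: [0.3, 0.0, -2.9]
width: 0.309
grasp_force: 40.0
time_s: 8.55
tool_pos: [0.5241, 0.1578, 0.0452]
tool_rot: [-3.141, -0.0, 1.668]
force: [-0.2, -0.6, -3.0]
width: 0.314
grasp_force: 40.0
time_s: 8.75
tool_pos: [0.5243, 0.1578, 0.0445]
tool_rot: [3.141, 0.0, 1.668]
force: [-1.9, -0.4, 2.2]
width: 0.312
grasp_force: 40.6
```

```bash
python3 -m handwheel '[[2,0,0,0,0],[2,0,0,0,0],[2,-0.02,0.2,0,0],[2,-0.04,0.4,0,0],[2,-0.04,0.4,0,0],[2,-0.03,0.3,0,0],[2,-0.02,0.2,0,0],[2,-0.01,0.1,0,0]]' 20;  python3 -m handwheel '[[2,-0.01,0.1,0,0],[2,0,0,0,0]]'; python3 -c "
from h import *
s=r.sense();print(s['force'],s['wrist_torque'])"
```

```text
time_s: 9.55
tool_pos: [0.5228, 0.1741, 0.0445]
tool_rot: [3.141, 0.0, 1.668]
force: [1.0, -5.0, 5.5]
width: 0.313
grasp_force: 40.7
time_s: 9.75
tool_pos: [0.5227, 0.1751, 0.0445]
tool_rot: [3.141, -0.0, 1.668]
force: [0.7, -2.9, 6.3]
width: 0.311
grasp_force: 40.7
[ 0.70271309 -2.89633544  6.30348845] [-0.67708655 -0.00588741 -0.05059556]
```

```bash
python3 -m handwheel '[[2,0,0,0.05,0],[2,0,0.1,0,0],[2,0,0.1,0,0],[2,0,0,0,0]]';for i in 1 2 3; do python3 -m handwheel '[[2,0,0.05,0,0],[2,0,0,0,0]]' | grep -E "pos|force"; python3 -c "
from h import *
s=r.sense();print(s['force'],s['wrist_torque'])"; done
```

```text
time_s: 10.15
tool_pos: [0.5223, 0.1772, 0.0446]
tool_rot: [-3.141, -0.0, 1.668]
force: [0.2, 1.2, -3.7]
width: 0.31
grasp_force: 40.0
tool_pos: [0.5224, 0.1774, 0.0447]
force: [-0.2, -0.4, -2.1]
grasp_force: 40.0
[-0.22361599 -0.35199442 -2.13301227] [ 0.02332157  0.00950653 -0.03814732]
tool_pos: [0.5225, 0.1778, 0.0448]
force: [-0.2, -0.1, -2.9]
grasp_force: 40.0
[-0.19204426 -0.14285465 -2.91429428] [ 0.00805385 -0.059803    0.06493592]
tool_pos: [0.5225, 0.1783, 0.0448]
force: [1.5, 0.6, -3.1]
grasp_force: 40.0
[ 1.50485058  0.61738577 -3.10759291] [-0.04089212 -0.01741987  0.02121751]
```

```bash
cat > st.py <<'E'
from h import *
s=r.sense(); y=np.radians(5.46); R=np.array([[np.cos(y),np.sin(y)],[-np.sin(y),np.cos(y)]])
p=R@(s["tool_pos"][:2]-[.5421,.1776]); f=R@s["force"][:2]
print("jig xy mm",(p*1e3).round(2),"z",round(s["tool_pos"][2]*1e3,2),"F",f.round(1),round(s["force"][2],1),"T",s["wrist_torque"].round(2),"yaw",np.degrees(s["tool_rot"][2]).round(2),"t",round(s["time_s"],2),"w",round(s["width"],3))
E
python3 -m handwheel '[[2,0,0,-0.02,0],[2,0,0,0,0]]' >/dev/null; python3 st.py; for i in 1 2 3 4; do python3 -m handwheel '[[2,0,0.02,0,0],[2,0,0,0,0]]' >/dev/null; python3 st.py; done
```

```text
jig xy mm [-19.45   2.55] z 44.6 F [-0.6 -0. ] -3.0 T [-0.09 -0.01 -0.06] yaw 95.55 t 10.95 w 0.313
jig xy mm [-19.47   2.65] z 44.58 F [-0.8 -1.5] -2.0 T [-0.3  -0.01 -0.09] yaw 95.54 t 11.15 w 0.315
jig xy mm [-19.49   2.76] z 44.57 F [-0.6 -1.9] -1.6 T [-0.51  0.01 -0.12] yaw 95.54 t 11.35 w 0.317
jig xy mm [-19.53   2.83] z 44.57 F [-3.1 -4.4] -1.4 T [-0.94  0.16 -0.12] yaw 95.54 t 11.55 w 0.313
jig xy mm [-19.5    2.84] z 44.57 F [-1.7 -5.6] -0.5 T [-1.15  0.21 -0.14] yaw 95.53 t 11.75 w 0.31
```

```bash
python3 -m handwheel '[[2,0,0.01,0,0],[2,0,0,0,0],[2,0,0,0,0]]' >/dev/null; python3 st.py; python3 -m handwheel '[[2,0.1,0.01,0,0],[2,0.1,0.01,0,0],[2,0,0,0,0]]' >/dev/null; python3 st.py;python3 -m handwheel '[[2,0.1,0.01,0,0],[2,0.1,0.01,0,0],[2,0,0,0,0]]' >/dev/null; python3 st.py
```

```text
jig xy mm [-19.49   2.85] z 44.57 F [-1.5 -6.5] -0.4 T [-1.26  0.13 -0.15] yaw 95.53 t 12.05 w 0.317
jig xy mm [-17.69   2.82] z 44.48 F [-2.2 -5.9] 1.0 T [-1.29  0.38 -0.08] yaw 95.53 t 12.35 w 0.317
jig xy mm [-15.65   2.83] z 44.5 F [-3.1 -6.5] -0.7 T [-1.3   0.45 -0.1 ] yaw 95.53 t 12.65 w 0.319
```

Stable, with about 6.5 N on the dowels. I'll keep sliding along them.

```bash
for i in 1 2 3; do python3 -m handwheel '[[2,0.1,0.01,0,0],[2,0.1,0.01,0,0],[2,0.1,0.01,0,0],[2,0,0,0,0]]' >/dev/null; python3 st.py; done; python3 -m handwheel '[[2,0.1,0.01,0,0],[2,0.1,0.01,0,0],[2,0,0,0,0]]' >/dev/null; python3 st.py
```

```text
jig xy mm [-12.65   2.81] z 44.48 F [-1.8 -6. ] 1.0 T [-1.33  0.43 -0.09] yaw 95.53 t 13.05 w 0.314
jig xy mm [-9.63  2.85] z 44.48 F [-2.2 -6.6] -0.2 T [-1.34  0.41 -0.08] yaw 95.53 t 13.45 w 0.316
jig xy mm [-6.6   2.82] z 44.49 F [-2.9 -6.8] 0.4 T [-1.24  0.43 -0.06] yaw 95.53 t 13.85 w 0.313
jig xy mm [-4.56  2.87] z 44.52 F [-2.7 -7. ] 1.0 T [-1.31  0.43 -0.06] yaw 95.53 t 14.15 w 0.313
```

```bash
for i in 1 2 3 4 5 6; do python3 -m handwheel '[[2,0.03,0.003,0,0],[2,0,0,0,0]]' >/dev/null; python3 st.py; done
```

```text
jig xy mm [-4.4   2.86] z 44.5 F [-4.  -6.1] 0.7 T [-1.35  0.59 -0.07] yaw 95.53 t 14.35 w 0.314
jig xy mm [-4.11  2.85] z 44.5 F [-4.5 -5.8] 1.4 T [-1.34  0.57 -0.08] yaw 95.53 t 14.55 w 0.314
jig xy mm [-3.82  2.85] z 44.49 F [-4.1 -6.4] 1.2 T [-1.31  0.64 -0.11] yaw 95.53 t 14.75 w 0.315
jig xy mm [-3.52  2.9 ] z 44.48 F [-4.1 -6.7] 2.0 T [-1.32  0.61 -0.07] yaw 95.53 t 14.95 w 0.315
jig xy mm [-3.22  2.85] z 44.49 F [-3.9 -6.1] 1.2 T [-1.32  0.58 -0.08] yaw 95.53 t 15.15 w 0.312
jig xy mm [-2.92  2.87] z 44.49 F [-3.6 -6.5] 0.7 T [-1.31  0.6  -0.01] yaw 95.53 t 15.35 w 0.313
```

```bash
for i in 1 2 3 4 5 6; do python3 -m handwheel '[[2,0.03,0.003,0,0],[2,0,0,0,0]]' >/dev/null; python3 st.py; done
```

```text
jig xy mm [-2.61  2.88] z 44.49 F [-3.7 -6.6] 0.9 T [-1.4   0.58 -0.02] yaw 95.53 t 15.55 w 0.316
jig xy mm [-2.3   2.87] z 44.5 F [-3.5 -6.6] 1.3 T [-1.38  0.61 -0.09] yaw 95.53 t 15.75 w 0.311
jig xy mm [-1.99  2.9 ] z 44.54 F [-3.8 -5.8] 1.3 T [-1.34  0.61 -0.1 ] yaw 95.53 t 15.95 w 0.318
jig xy mm [-1.71  2.9 ] z 44.49 F [-3.2 -7.1] 2.4 T [-1.37  0.62 -0.09] yaw 95.53 t 16.15 w 0.308
jig xy mm [-1.41  2.86] z 44.5 F [-3.5 -6.2] 1.7 T [-1.3   0.59 -0.08] yaw 95.53 t 16.35 w 0.314
jig xy mm [-1.12  2.87] z 44.46 F [-3.5 -6.2] 0.8 T [-1.29  0.56 -0.08] yaw 95.53 t 16.55 w 0.31
```

```bash
python3 -m handwheel '[[2,0.03,0.003,0,0],[2,0,0,0,0]]' >/dev/null; python3 st.py; python3 -m handwheel '[[2,0.03,0.003,0,0],[2,0,0,0,0]]' >/dev/null; python3 st.py; python3 -m handwheel '[[2,0.03,0.003,0,0],[2,0,0,0,0]]' >/dev/null; python3 st.py; python3 -m handwheel '[[2,0.03,0.003,0,0],[2,0,0,0,0]]' >/dev/null; python3 st.py
```

```text
jig xy mm [-0.8   2.93] z 44.51 F [-4.6 -5.7] 1.4 T [-1.29  0.57 -0.07] yaw 95.54 t 16.75 w 0.31
jig xy mm [-0.48  2.92] z 44.52 F [-4.  -5.9] 1.7 T [-1.29  0.61 -0.05] yaw 95.54 t 16.95 w 0.31
jig xy mm [-0.24  2.86] z 44.46 F [-3.3 -5. ] 1.5 T [-1.35  0.63 -0.09] yaw 95.53 t 17.15 w 0.31
jig xy mm [0.08 2.85] z 44.5 F [-4.  -5.8] 1.3 T [-1.3   0.53 -0.1 ] yaw 95.53 t 17.35 w 0.314
```

```bash
python3 -m handwheel '[[2,0.03,0.003,0,0],[2,0,0,0,0]]' >/dev/null; python3 st.py; python3 -m handwheel '[[2,0.03,0.003,0,0],[2,0,0,0,0]]' >/dev/null; python3 st.py; python3 -m handwheel '[[2,0.03,0.003,0,0],[2,0,0,0,0]]' >/dev/null; python3 st.py
```

```text
jig xy mm [0.35 2.88] z 44.48 F [-3.9 -5.5] 1.7 T [-1.34  0.58 -0.02] yaw 95.53 t 17.55 w 0.313
jig xy mm [0.38 2.89] z 44.48 F [-5.9 -6.7] 3.7 T [-1.46  1.04 -0.06] yaw 95.54 t 17.75 w 0.314
jig xy mm [0.37 2.87] z 44.45 F [-8.2 -5.7] 5.2 T [-1.42  1.45 -0.08] yaw 95.54 t 17.95 w 0.311
```

```bash
python3 -m handwheel '[[2,0.03,0.003,0,0],[2,0,0,0,0]]' >/dev/null; python3 st.py; python3 -m handwheel '[[2,0.03,0.003,0,0],[2,0,0,0,0]]' >/dev/null; python3 st.py
```

```text
jig xy mm [0.42 2.87] z 44.45 F [-9.6 -6.7] 7.0 T [-1.5   1.83 -0.12] yaw 95.54 t 18.15 w 0.313
jig xy mm [0.43 2.9 ] z 44.43 F [-12.4  -6.8] 10.0 T [-1.58  2.23 -0.04] yaw 95.55 t 18.35 w 0.315
```

```bash
python3 -m handwheel '[[2,-0.03,-0.003,0,0],[2,0,0,0,0]]' >/dev/null; python3 st.py; python3 -m handwheel '[[2,0,0.01,0,0.1],[2,0,0,0,0],[2,0,0,0,0]]' >/dev/null; python3 st.py; python3 -m handwheel '[[2,-0.01,0,0,0.1],[2,0,0,0,0],[2,0,0,0,0]]' >/dev/null; python3 st.py
```

```text
jig xy mm [0.44 2.85] z 44.47 F [-9.7 -6. ] 6.7 T [-1.47  1.82 -0.13] yaw 95.54 t 18.55 w 0.314
jig xy mm [0.43 2.88] z 44.45 F [-9.3 -7.5] 7.1 T [-1.56  1.87 -0.09] yaw 95.64 t 18.85 w 0.313
jig xy mm [0.44 2.88] z 44.48 F [-9.6 -6.8] 5.8 T [-1.56  1.66 -0.09] yaw 95.73 t 19.15 w 0.316
```

```bash
python3 -m handwheel '[[2,0,0.02,0,0],[2,0,0,0,0],[2,0,0,0,0]]' >/dev/null; python3 st.py; python3 -m handwheel '[[2,-0.01,0,0,0],[2,0,0,0,0],[2,0,0,0,0]]' >/dev/null; python3 st.py; python3 -m handwheel '[[2,-0.01,0,0,0],[2,0,0,0,0],[2,0,0,0,0]]' >/dev/null; python3 st.py
```

```text
jig xy mm [0.47 2.92] z 44.47 F [-9.7 -7.6] 6.7 T [-1.72  1.73 -0.18] yaw 95.72 t 19.45 w 0.314
jig xy mm [0.47 2.89] z 44.47 F [-9.4 -8.1] 6.2 T [-1.75  1.54 -0.2 ] yaw 95.72 t 19.75 w 0.317
jig xy mm [0.46 2.94] z 44.5 F [-7.7 -8.4] 6.2 T [-1.74  1.51 -0.18] yaw 95.72 t 20.05 w 0.311
```

```bash
python3 -m handwheel '[[2,-0.03,-0.03,0,0],[2,-0.01,-0.02,0,0],[2,0,0,0,0]]' >/dev/null; python3 st.py; python3 -m handwheel '[[5,0,0,0,0],[5,0,0,0,0],[5,0,0,0,0],[5,0,0,0,0],[5,0,0,0,0],[5,0,0,0,0]]'; python3 st.py
```

```text
jig xy mm [0.42 2.87] z 44.49 F [-4.5 -5.9] 2.0 T [-1.22  0.84 -0.2 ] yaw 95.73 t 20.35 w 0.312
time_s: 20.95
tool_pos: [0.5428, 0.1812, 0.0446]
tool_rot: [3.142, -0.0, 1.671]
force: [0.3, 0.3, 0.2]
width: 0.582
grasp_force: 0.0
jig xy mm [1.04 3.51] z 44.63 F [0.3 0.2] 0.2 T [ 0.   -0.   -0.02] yaw 95.76 t 20.95 w 0.582
```

Released, with no contact force left. I'll go straight up and back off so the view is clear.

```bash
python3 -m handwheel '[[5,0,0,0.5,0],[5,0,0,1,0],[5,0,0,2,0],[5,0,0,3,0],[5,0,0,4,0],[5,0,0,4,0],[5,0,-2,3,0],[5,0,-4,0,0],[5,0,-4,0,0],[5,0,-4,0,0],[5,0,-4,0,0],[5,0,-4,0,0],[5,0,-4,0,0],[5,0,-2,0,0],[5,0,0,0,0]]'; python3 - <<'E'
from h import *
s=r.camera("side"); t=r.camera("top"); np.save("s2.npy",s)
o=np.zeros((600,800,3),np.uint8); o[:582,:396]=crop(t,180,150,66,97,6); o[:400,400:]=crop(s,205,202,114,100,3.5)[:400,:400]if 0 else crop(s,205,202,100,100,4); cv2.imwrite("pics/f1.png",o)
E
```

```text
time_s: 22.45
tool_pos: [0.5424, -0.1023, 0.2203]
tool_rot: [3.141, 0.001, 1.667]
force: [-1.1, 0.2, 0.6]
width: 0.583
grasp_force: 0.0
```

View pics/f1.png

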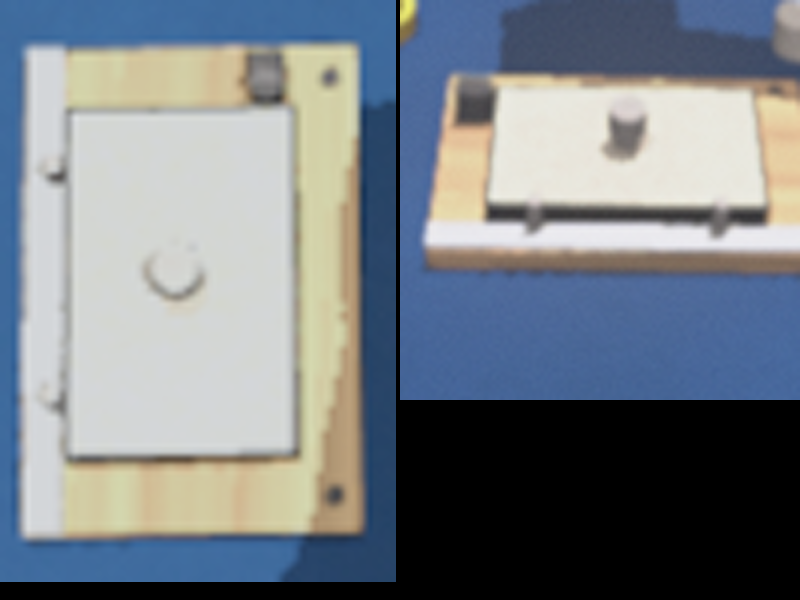

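The picture shows the board flat, with its left edge (x≈69) against both dowels and its far edge (y≈107) against the stop nose, square to the bed, and the arm well clear. I'm handing it in.

```bash
python3 -c "
from plant import r
print(r.hand_in())"
```

```text
the job is handed in; nothing more can be done
None
```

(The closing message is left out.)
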